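Find and mark the bite point of a machine brake lever

TASK

Check the brake unit on the bench: from behind its red handle, push the lever round towards the yellow marker's side until the drag firms up and the brake clearly bites, without forcing it, and leave the lever where it bit. Then record how far it travelled by sliding the yellow marker back along its arc until it points straight at the end of the lever. Do not disturb the offcut, the glue bottle or the clamp.

Things in the scene. Friction and masses are not known exactly. Their poses are not given: they have to be found in the camera images.
- pivot (a point): Lever's hinge axis, 65 mm above the bench, over a grey round housing (156 mm across, top 52 mm above the bench) on a fixed plywood board 12 mm thick. The board spans unit x -295 to +95 mm and y -200 to +200 mm from here. Unit axes: x from the handle side through the pivot, away from the robot (yaw under 0.25); z up.
- lever (a joint): rad, 0 to 1.2. At q the lever points from the pivot along unit [-cos(q-0.6), -sin(q-0.6)]; growing q swings it to unit -y. Starts at 0 to 0.12. Drags with 0.6 N m (4 N at mid-handle), stays where left. At an unseen place from 0.35 to 0.80 the brake bites: then +2 N per mm at mid-handle. Bitten: hold 10 to 18 N there, lever still, 0.5 s; over 30 N is forcing. Let go, it springs back up to 0.05.
- lever_grip (a point): Middle of the red handle, on its centre line, 150 mm from the pivot, 65 mm above the bench. The handle is a round bar, 28 mm diameter, from 90 to 185 mm from the pivot; inwards of it is a flat steel arm 22 mm wide. The point's x axis runs along the lever from handle end to pivot.
- marker (a joint): Angle of the yellow marker about the same pivot, rad, -0.05 to 1.25, same zero and sense as the lever: equal readings mean it points straight at the lever's end. Starts at 1.0 to 1.15; slides either way along its arc with about 1.7 N, stays where left. The white scale band between lever and marker has ticks every 0.1 (red above 0.9).
- marker_mid (a point): Centre of the yellow marker, a block 36 mm (radially) x 26 mm (along the arc) x 42 mm high, 245 mm from the pivot; centre 34 mm, top 55 mm above the bench. Its point looks to the pivot, and a black line on top shows its direction. It runs in an arc slot in the board. Site x axis points to the pivot.
- offcut: Loose dark wood block 160 x 45 x 40 mm, origin at the centre of its underside. Leave it alone.
- glue: Loose white bottle with orange cap, 64 mm across, 170 mm high, origin at the centre of its underside. Leave it alone.
- clamp: Loose steel bar clamp with red handle lying flat, about 245 x 110 x 24 mm, origin under the middle of its bar. Leave it alone.

How it is judged:
On the way, in this order (a step that is already met when the one before it is completed fails the run):
1. the lever is pushed until it stands still against the biting brake (over 8 N) (contact force between the fingers and lever above 8 N and velocity of joint lever between -0.04 and 0.04 rad/s and value of joint lever above 0.33 rad), for 0.2 s.
2. the marker points at the lever, which is let go and still bears on the biting brake (angle between the x axis of lever_grip and the x axis of marker_mid, either way round below 0.05 rad and contact force between lever and anything else above 2 N and contact force between the fingers and lever below 0.5 N), for 0.2 s.
At the end, for the whole second after the job is handed in: The lever has been let go where the brake bit and still bears on the brake inside the housing (over 2 N), and the marker at rest points at the lever's end within 0.05 rad (12 mm along its arc) (all of step 2 and velocity of joint marker between -0.02 and 0.02 rad/s); the robot touches nothing.
It fails at once if the lever is forced (over 30 N) (contact force between the fingers and lever above 30 N).
It fails at once if the offcut is disturbed (moved 20 mm) (distance of offcut from where it was at the start of the episode above 0.02 m).
It fails at once if the glue is disturbed (moved 20 mm) (distance of glue from where it was at the start of the episode above 0.02 m).
It fails at once if the clamp is disturbed (moved 20 mm) (distance of clamp from where it was at the start of the episode above 0.02 m).
It also fails if it takes over 61 s, if anything falls off the work surface, if the arm or the gripper's body presses on something with over 40 N, if the wrist force passes 120 N, or if a joint passes its speed limit or range.

ROBOT

A 6-joint arm with a two-finger parallel gripper is mounted at the origin on the work surface. World frame = base frame: x ahead of the robot, y to its left, z up, the work surface at z = 0. Lengths are in m, angles in rad, forces in N, time in s.
With the tool pointing down it reaches from about 0.275 to 0.825 m from the base axis. Payload 4.9 kg.
Tool frame: the origin (TCP) lies midway between the tips of the shut fingers; the grasp point (between the pads) lies 19 mm behind it (bot.grip_depth is the distance from the TCP to the grasp point, in m); y points along the fingers, x is the direction in which the jaws open and shut, and the axes are right-handed (so a half turn about y gives the same grasp; the last joint's range is limited). The gripper opens to 85 mm and grips with 20 to 120 N. Pads are 22 mm wide; open, the fingers measure 114 mm over their backs; the gripper's body (76 mm by 85 mm) begins 54 mm behind the grasp point. The pads swing forward as they close: fully open they stand 13 mm farther back than shut.
Start: joints at [-1.467, 0.326, -0.193, 1.052, 0, 1.437], TCP at [0.13, -0.535, 0.231] pointing down, gripper open.
Joint ranges: [-2.65, 2.65], [-0.97, 1.79], [-1.3, 1.35], [-1.93, 2.1], [-1.47, 1.37], [-3.14, 3.14]. Speed limits (rad/s): [2.57, 2.57, 3.14, 3.14, 3.14, 3.14].

INTERFACE

Orientations are given as a unit quaternion [w, x, y, z].
In Python, from cell import bot gives the robot as it stands. Calls block until the motion is done:
- bot.move_pose(position, orientation): joint-space move of the TCP to a pose.
- bot.move_linear(position, speed=0.15, rotation=None, until_force=None): straight line of the TCP; rotation=None keeps the orientation; speed is the mean speed in m/s. With until_force (N) it stops when the force on the tool has changed by that much, and returns True; else False.
- bot.goto_joints(angles): joint-space move.
- bot.set_gripper(opening, grasp_force=None): opening from 0.0 (shut) to 1.0 (fully open); grasp_force is the grip in N (None keeps the last); returns when the fingers have stopped.
- bot.wait(seconds).
- bot.solve_ik(position, orientation): joint angles nearest the present ones, or None.
- bot.camera(name): name is "side" or "top"; returns the picture (480x640x3 uint8, red, green, blue); there is no depth.
- bot.calibration(name): a dict with "mtx" (3x3 intrinsics, pixels), "extrinsics" (4x4, takes a point from world to camera coordinates). Camera axes: x right, y down, z forward; pixel columns grow to the right and rows downward; lengths in m; the calibration is good to about 2 mm. A picture is of the moment at which its call begins. calibration takes no time and is no camera call.
A pose or a line that the arm cannot do raises bot.PlanningError and nothing moves.
- bot.close_job(): hands the job in, once; it reports no verdict.
Trained networks look in the newest picture that a camera, given by its name, has taken for a name from the list of things; names that differ only in an ending like _2 or _b are one class to them, and where a whole thing is asked for, a point or a joint stands for the part that bears it (a point fixed in the world has none). Each returns a list of dicts, best first, with "confidence" (0 to 1); they miss things now and then, are a little off and sometimes report something else, mostly with a low value. They report only what shows in the picture. A call takes as long as a camera call.
- bot.search_frame(camera, thing): "bbox" ([left, top, width, height] in pixels, round what is visible of it).
Readings, each from a call of its own:
- bot.read_clock(): time.
- bot.read_joint_positions(): joint angles.
- bot.read_joint_vel(): joint speeds.
- bot.read_joint_efforts(): joint torques, N m.
- bot.read_position(): TCP position.
- bot.read_tool_rot(): TCP orientation.
- bot.read_ft_force(): force on the tool from outside, world axes, zero at the start.
- bot.read_moment(): the same for the moment, N m.
- bot.read_gripper_width(): opening from 0.0 (shut) to 1.0 (fully open).
Only numpy, scipy, OpenCV 4.12 (cv2) and the standard library are available. Lean on these libraries where they do the work, as an engineer would, in place of code of your own. Each camera call takes 0.05 s, during which the arm holds its last target. There are 200 camera calls.

## Working session

There is one attempt and no reset: what is moved stays moved. The work goes in short steps, each a Python script; the robot and the scene stay as the last script left them, time stands still between calls to the robot, and variables do not carry over. Pictures are saved under pics/ and viewed, about 8 in all and at most 12, crops included, and the job is handed in when it is done.

```bash
mkdir -p pics; ls; python3 - <<'E'
from cell import bot
import cv2
for n in("top","side"):
    im=bot.camera(n); cv2.imwrite(f"pics/{n}0.png",im[:,:,::-1])
    c=bot.calibration(n); print(n,c["mtx"].round(1).tolist(),c["extrinsics"].round(4).tolist())
    for t in("lever","marker","lever_grip","marker_mid","offcut","glue","clamp"):
        print(t,[(d["bbox"],round(d["confidence"],2)) for d in bot.search_frame(n,t)[:2]])
print(bot.read_clock(),bot.read_tool_rot(),bot.read_position())
E
```

```text
pics
top [[458.3, 0.0, 319.4], [0.0, 458.3, 241.0], [0.0, 0.0, 1.0]] [[0.0168, -0.9998, 0.0098, -0.0154], [-0.9871, -0.0181, -0.1594, 0.5443], [0.1595, -0.007, -0.9872, 1.2117], [0.0, 0.0, 0.0, 1.0]]
lever [([281.2, 172.1, 40.5, 68.8], 0.92), ([459.8, 263.9, 42.0, 65.2], 0.18)]
marker [([356.7, 242.9, 15.6, 20.9], 0.71)]
lever_grip [([456.1, 213.1, 35.3, 30.7], 0.68), ([280.3, 169.9, 40.5, 71.1], 0.6)]
marker_mid [([357.5, 245.2, 14.8, 16.5], 0.6), ([132.4, 224.0, 39.9, 87.3], 0.27)]
offcut []
glue [([454.2, 215.6, 38.4, 26.2], 0.59)]
clamp [([131.6, 222.8, 41.8, 88.3], 0.67)]
side [[449.0, 0.0, 320.2], [0.0, 449.0, 234.2], [0.0, 0.0, 1.0]] [[-0.7281, -0.6853, 0.0154, 0.4072], [-0.4316, 0.4409, -0.787, 0.309], [0.5325, -0.5797, -0.6168, 0.7641], [0.0, 0.0, 0.0, 1.0]]
lever []
marker [([361.5, 222.9, 23.1, 23.0], 0.68)]
lever_grip [([264.2, 207.9, 38.5, 61.3], 0.64)]
marker_mid [([361.7, 224.1, 21.2, 22.4], 0.8), ([441.6, 191.3, 24.4, 19.6], 0.7)]
offcut [([439.9, 190.9, 27.8, 19.7], 0.52)]
glue [([405.2, 138.9, 22.4, 59.5], 0.89)]
clamp [([105.9, 358.3, 118.1, 121.1], 0.64), ([263.1, 207.3, 41.4, 62.0], 0.41)]
0.8 [-0.55576908  0.55580968 -0.43712706  0.43716846] [ 0.12959043 -0.5345547   0.23131503]
```

View pics/top0.png

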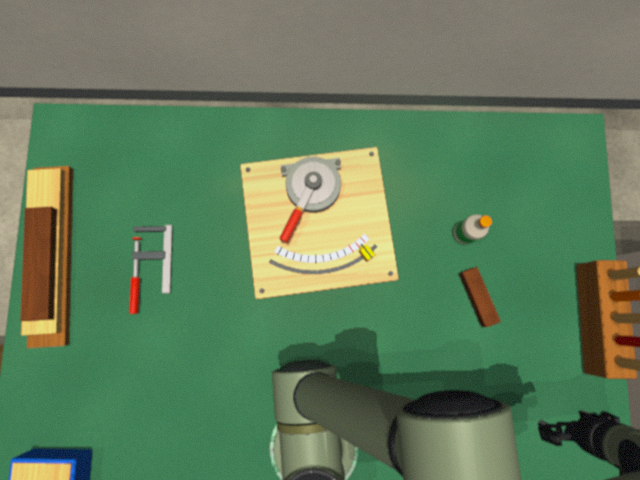

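View pics/side0.png

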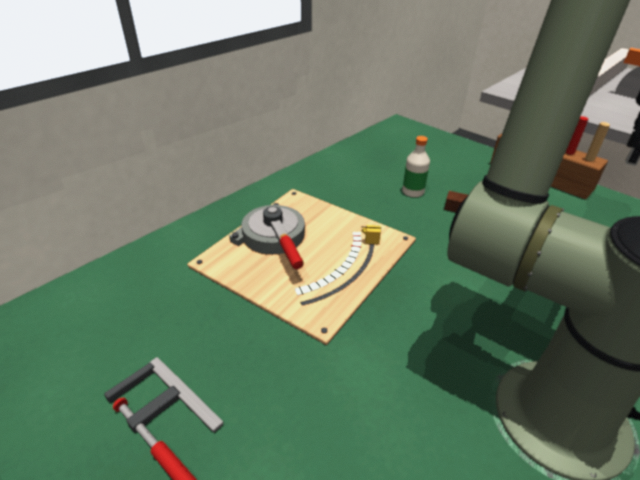

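The top view shows the pivot at about (313,181), the handle end at (286,241) and the marker at (367,253). The board corners are at (241,163), (378,148), (398,280) and (256,298). The offcut, glue and clamp are all off the board. Next I'll localise these by colour in both views.

```bash
cat > h.py <<'E'
import numpy as np, cv2
from cell import bot
from scipy.optimize import least_squares
from scipy.spatial.transform import Rotation as R
def proj(n,P):
    c=bot.calibration(n);E=np.array(c["extrinsics"]);q=(np.atleast_2d(P)@E[:3,:3].T+E[:3,3])@np.array(c["mtx"]).T
    return q[:,:2]/q[:,2:]
def back(n,uv,z):
    c=bot.calibration(n);E=np.array(c["extrinsics"]);uv=np.atleast_2d(uv)
    d=np.c_[uv,np.ones(len(uv))]@np.linalg.inv(c["mtx"]).T@E[:3,:3];o=-E[:3,:3].T@E[:3,3]
    return o+d*((z-o[2])/d[:,2])[:,None]
BOX={"top":(241,400,148,300),"side":(190,415,185,345)}
def masks(n,im):
    hsv=cv2.cvtColor(im,cv2.COLOR_RGB2HSV);h,s,v=cv2.split(hsv);x0,x1,y0,y1=BOX[n]
    b=np.zeros(h.shape,bool);b[y0:y1,x0:x1]=1
    red=((h<5)|(h>174))&(s>170)&(v>90)&b
    yel=(h>21)&(h<33)&(s>190)&(v>90)&b
    out=[]
    for m in(red,yel):
        k,l,st,_=cv2.connectedComponentsWithStats(m.astype(np.uint8))
        out.append(np.argwhere(l==1+np.argmax(st[1:,4]))[:,::-1].astype(float) if k>1 else np.zeros((0,2)))
    return out
E
python3 - <<'E'
from h import *
uv=np.array([(241,163),(378,148),(398,280),(256,298)],float)
W=back("top",uv,.012);U=np.array([(.095,.2),(.095,-.2),(-.295,-.2),(-.295,.2)])
def tf(p,U):c,s=np.cos(p[2]),np.sin(p[2]);return U@np.array([[c,s],[-s,c]])+p[:2]
r=least_squares(lambda p:(tf(p,U)-W[:,:2]).ravel(),[.5,0,0]);p=r.x
print("unit",p,"res mm",(r.fun*1000).round(1))
print("pivot px",proj("top",[*p[:2],.065]),proj("side",[*p[:2],.065]))
for n in("top","side"):
    im=cv2.imread(f"pics/{n}0.png")[:,:,::-1].copy()
    for t,(m,z) in zip("ry",zip(masks(n,im),(.065,.045))):
        if not len(m):print(n,t,"none");continue
        w=back(n,m,z)[:,:2];c=w.mean(0);d=c-p[:2];a=np.arctan2(d[1],d[0])-p[2]
        q=(a-np.pi+np.pi)%(2*np.pi)-np.pi # angle of -(cos,sin)(q-.6): a=q-.6+pi
        print(n,t,len(m),m.mean(0).round(1),c.round(4),"r",np.hypot(*d).round(4),"q",(q+.6)%(2*np.pi)-np.pi)
E
```

```text
unit [0.70673536 0.01192835 0.14178748] res mm [-0.6 -0.4  2.5 -0.7 -0.9 -1.6 -1.1  2.7]
pivot px [[313.97857531 181.35063534]] [[273.21899796 217.03405233]]
top r 227 [290.7 225.1] [0.5831 0.0725] r 0.1377 q -3.1392630723333106
top y 67 [364.6 253.4] [ 0.5121 -0.1298] r 0.2408 q -2.054212986811874
side r 348 [290.4 250.8] [0.5853 0.0704] r 0.1348 q -3.132424673777765
side y 1 [367. 237.] [ 0.5087 -0.1077] r 0.2314 q -2.139970820934296
```

Lever q is about 0.00–0.01 and the marker about 1.09. The radii and the pivot pixel agree with the picture, so I'll move to the stand-off behind the handle.

```bash
cat >> h.py <<'E'
PV=np.array([.70674,.01193]);YAW=.14179
def dirs(q):
    a=q-.6+YAW+np.pi; return np.array([np.cos(a),np.sin(a)]),np.array([-np.sin(a),np.cos(a)])
def quat(x2,sgn=1):
    x=np.array([*x2,0.])*sgn;y=np.array([0,0,-1.]);m=np.c_[x,y,np.cross(x,y)]
    return np.roll(R.from_matrix(m).as_quat(),1)
def lev(q,z,off=.025,r=.15,sgn=1):
    d,t=dirs(q);return np.r_[PV+r*d-off*t,z],quat(d,sgn)
def ang(q):
    d,t=dirs(q);f=np.array(bot.read_ft_force());return -f[:2]@t,f
E
python3 - <<'E'
from h import *
bot.set_gripper(0.0)
js=np.array(bot.read_joint_positions());best=None
for s in(1,-1):
    ok=[bot.solve_ik(*lev(q,z,o,sgn=s)) for q,z,o in((0,.2,.05),(0,.045,.05),(.85,.045,.025))]
    print(s,[None if k is None else np.round(k,2) for k in ok])
    if all(k is not None for k in ok):
        c=abs(np.array(ok[0])-js).max()
        if best is None or c<best[0]:best=(c,s)
s=best[1];print("sgn",s)
bot.move_pose(*lev(0,.22,.055,sgn=s))
p,o=lev(0,.045,.055,sgn=s);bot.move_linear(p,.15)
print(bot.read_position(),bot.read_ft_force(),bot.read_clock())
for n in("top","side"):
    cv2.imwrite(f"pics/{n}1.png",bot.camera(n)[:,:,::-1])
E
python3 -c "
import cv2,numpy as np
a=[cv2.resize(cv2.imread(f'pics/{n}1.png')[y:y+170,x:x+230],None,fx=1.7,fy=1.7,interpolation=2) for n,x,y in(('top',200,135),('side',190,175))]
cv2.imwrite('pics/c1.png',np.hstack(a))"
```

```text
1 [array([ 0.08,  0.45, -0.08,  1.03,  0.  , -1.03]), array([ 0.08,  0.6 , -0.26,  0.7 ,  0.  , -1.03]), array([-0.17,  0.53, -0.4 ,  0.64,  0.  , -2.13])]
-1 [array([ 0.08,  0.45, -0.08,  1.03,  0.  ,  2.11]), array([ 0.08,  0.6 , -0.26,  0.7 ,  0.  ,  2.11]), array([-0.17,  0.53, -0.4 ,  0.64,  0.  ,  1.01])]
sgn -1
[0.59735925 0.12769918 0.04594019] [-0.67826367  0.03623516 -0.57513966] 5.7333
```

View pics/c1.png

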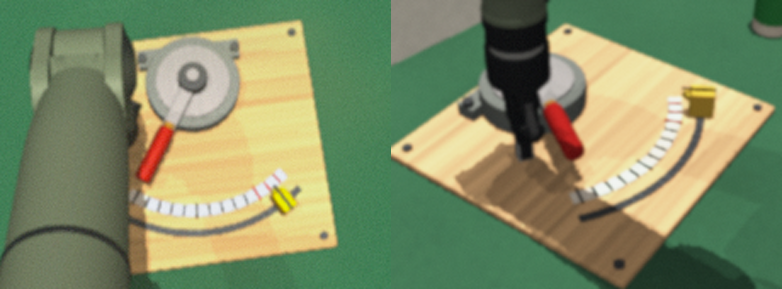

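The fingers stand behind the red handle, on the side away from the marker, and clear of the housing. Now I'll push in steps and watch the force.

```bash
python3 - <<'E'
from h import *
S=-1
b=np.mean([bot.read_ft_force() for _ in range(5)],0)
def F(q):
    d,t=dirs(q);return -(np.mean([bot.read_ft_force() for _ in range(3)],0)-b)[:2]@t
p,o=lev(-.08,.045,sgn=S);bot.move_linear(p,.1,rotation=o)
q=-.08;log=[]
while q<1.0:
    f=F(q);log.append((round(q,3),round(f,1)))
    if f>13: break
    q+= .003 if f>8.5 else (.006 if f>7 else (.02 if q<.28 else .012))
    p,o=lev(q,.045,sgn=S);bot.move_linear(p,.04,rotation=o)
    if bot.read_clock()>40:break
print(log);
for _ in range(4):bot.wait(.2);print(F(q),bot.read_joint_vel()[0])
print(bot.read_clock(),bot.read_position())
E
```

```text
[(-0.08, np.float64(1.1)), (-0.06, np.float64(0.7)), (-0.04, np.float64(0.2)), (-0.02, np.float64(-0.9)), (0.0, np.float64(0.8)), (0.02, np.float64(3.1)), (0.04, np.float64(3.3)), (0.06, np.float64(3.2)), (0.08, np.float64(3.4)), (0.1, np.float64(1.9)), (0.12, np.float64(3.0)), (0.14, np.float64(2.9)), (0.16, np.float64(1.8)), (0.18, np.float64(3.0)), (0.2, np.float64(2.9)), (0.22, np.float64(3.1)), (0.24, np.float64(2.0)), (0.26, np.float64(2.7)), (0.28, np.float64(1.5)), (0.3, np.float64(2.2)), (0.312, np.float64(2.9)), (0.324, np.float64(2.3)), (0.336, np.float64(2.9)), (0.348, np.float64(3.1)), (0.36, np.float64(2.5)), (0.372, np.float64(3.0)), (0.384, np.float64(3.4)), (0.396, np.float64(2.8)), (0.408, np.float64(2.6)), (0.42, np.float64(2.4)), (0.432, np.float64(2.4)), (0.444, np.float64(2.0)), (0.456, np.float64(2.2)), (0.468, np.float64(3.8)), (0.48, np.float64(2.8)), (0.492, np.float64(2.2)), (0.504, np.float64(2.9)), (0.516, np.float64(3.1)), (0.528, np.float64(2.0)), (0.54, np.float64(2.8)), (0.552, np.float64(2.4)), (0.564, np.float64(2.7)), (0.576, np.float64(2.6)), (0.5
[... 241 characters left out ...]
at64(2.3)), (0.708, np.float64(2.5)), (0.72, np.float64(2.3)), (0.732, np.float64(3.9)), (0.744, np.float64(5.4)), (0.756, np.float64(6.3)), (0.768, np.float64(7.2)), (0.774, np.float64(9.2)), (0.777, np.float64(9.5)), (0.78, np.float64(10.3)), (0.783, np.float64(10.0)), (0.786, np.float64(10.0)), (0.789, np.float64(10.0)), (0.792, np.float64(11.3)), (0.795, np.float64(12.1)), (0.798, np.float64(11.9)), (0.801, np.float64(12.0)), (0.804, np.float64(12.8)), (0.807, np.float64(13.2))]
12.739681559498512 -0.0005675835914577632
13.521523209353475 -0.0013535697770152761
13.550084187929993 -0.0019295325720963925
13.894604497915013 0.0007961025036450799
24.4667 [ 0.55639377 -0.0119768   0.04499552]
```

It bit at about 0.72 and is holding steady at about 13.5 N. Now I'll back off, lift, and measure both angles.

```bash
cat >> h.py <<'E'
def meas(tag=None):
    r={}
    for n in("top","side"):
        im=bot.camera(n)
        if tag:cv2.imwrite(f"pics/{n}{tag}.png",im[:,:,::-1])
        for t,(m,z) in zip("ry",zip(masks(n,im),(.065,.045))):
            if len(m)>20:
                d=back(n,m,z)[:,:2].mean(0)-PV;r[n+t]=(len(m),round(np.hypot(*d),4),round((np.arctan2(d[1],d[0])-YAW+.6)%(2*np.pi)-np.pi,4))
    return r
E
python3 - <<'E'
from h import *
S=-1;q=.807
p,o=lev(q,.045,off=.06,sgn=S);bot.move_linear(p,.08)
p[2]=.2;bot.move_linear(p,.2)
print(bot.read_clock(),meas("2"))
# marker grasp IK
for s in(1,-1):
    for qq,z in((1.08,.15),(1.08,.03),(.7,.03)):
        d,t=dirs(qq);k=bot.solve_ik(np.r_[PV+.245*d,z],quat(t,s));print(s,None if k is None else np.round(k,2))
E
python3 -c "
import cv2,numpy as np
a=[cv2.resize(cv2.imread(f'pics/{n}2.png')[y:y+170,x:x+230],None,fx=1.7,fy=1.7,interpolation=2) for n,x,y in(('top',200,135),('side',190,175))]
cv2.imwrite('pics/c2.png',np.hstack(a))"
```

```text
25.9833 {'topy': (68, np.float64(0.2405), np.float64(1.0863)), 'sider': (343, np.float64(0.1365), np.float64(0.7478))}
1 [-0.39  0.35 -0.38  0.84  0.    2.13]
1 [-0.39  0.51 -0.51  0.56  0.    2.13]
1 [-0.26  0.43 -0.65  0.49  0.    2.64]
-1 [-0.39  0.35 -0.38  0.84  0.   -1.01]
-1 [-0.39  0.51 -0.51  0.56  0.   -1.01]
-1 [-0.26  0.43 -0.65  0.49  0.   -0.5 ]
```

View pics/c2.png

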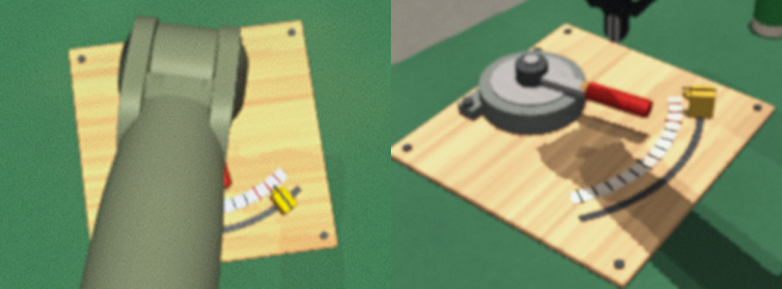

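Side view: the lever now rests at q≈0.745, and the marker at 1.086 from the top view. I'll grip the marker and slide it along the arc.

```bash
python3 - <<'E'
from h import *
def mk(q,z):
    d,t=dirs(q);return np.r_[PV+.245*d,z],quat(t,1)
bot.set_gripper(.75)
bot.move_pose(*mk(1.086,.16))
bot.move_linear(mk(1.086,.030)[0],.12)
print(bot.read_ft_force())
bot.set_gripper(0,20);print("w",bot.read_gripper_width(),bot.read_ft_force(),bot.read_clock())
for q in np.linspace(1.086,.745,9)[1:]:
    p,o=mk(q,.030);bot.move_linear(p,.08,rotation=o)
print(bot.read_ft_force(),bot.read_position(),p)
bot.wait(.2);bot.set_gripper(.6);print(bot.read_gripper_width())
bot.move_linear(mk(.745,.17)[0],.15)
k=np.array(bot.read_joint_positions());k[0]-=.75;bot.goto_joints(k)
print(bot.read_clock(),meas("3"))
E
python3 -c "
import cv2,numpy as np
a=[cv2.resize(cv2.imread(f'pics/{n}3.png')[y:y+170,x:x+230],None,fx=1.7,fy=1.7,interpolation=2) for n,x,y in(('top',200,135),('side',190,175))]
cv2.imwrite('pics/c3.png',np.hstack(a))"
```

```text
[ 0.24101281 -0.34394803  0.05733799]
w 0.30249247959927256 [-0.54510798 -1.74490463  6.5809372 ] 29.3167
[-3.14939323  1.66255943  9.78648706] [ 0.47136181 -0.05695313  0.0307313 ] [ 0.47174657 -0.05737432  0.03      ]
0.6001792102087347
34.5417 {'topr': (227, np.float64(0.1369), np.float64(0.7346)), 'topy': (51, np.float64(0.2433), np.float64(0.7132)), 'sider': (347, np.float64(0.136), np.float64(0.749))}
```

View pics/c3.png

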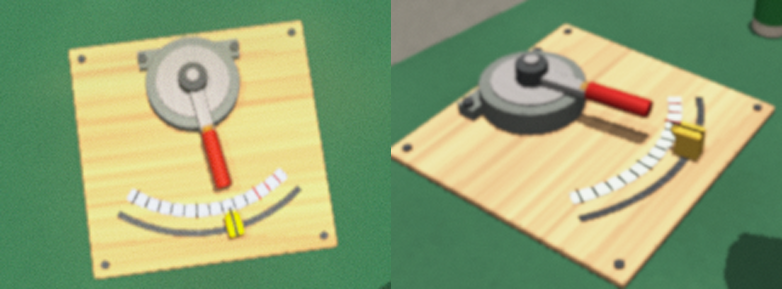

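The marker points roughly at the lever in the picture. The estimates still differ a little: lever 0.735–0.749, marker 0.713 by mask but 0.745 by the arm's position. I'll overlay the predicted marker outlines on a magnified crop to decide.

```bash
python3 - <<'E'
from h import *
outs=[]
for n,(x,y,w,h) in(("top",(300,205,70,80)),("side",(340,215,70,80))):
    im0=cv2.imread(f"pics/{n}3.png");K=6
    for q in(None,.713,.745):
        im=cv2.resize(im0[y:y+h,x:x+w],None,fx=3.7,fy=3.7,interpolation=cv2.INTER_CUBIC)
        if q:
            d,t=dirs(q)
            P=[np.r_[PV+(.245+a)*d+b*t,.055] for a,b in((-.018,0),(-.006,.013),(.018,.013),(.018,-.013),(-.006,-.013))]
            cv2.polylines(im,[((proj(n,np.array(P))-(x,y)+.5)*3.7).astype(int)],True,(255,0,0),1)
        outs.append(im)
cv2.imwrite("pics/ov.png",np.vstack([np.hstack(outs[:3]),np.hstack(outs[3:])]))
E
```

```text
(no output)
```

View pics/ov.png

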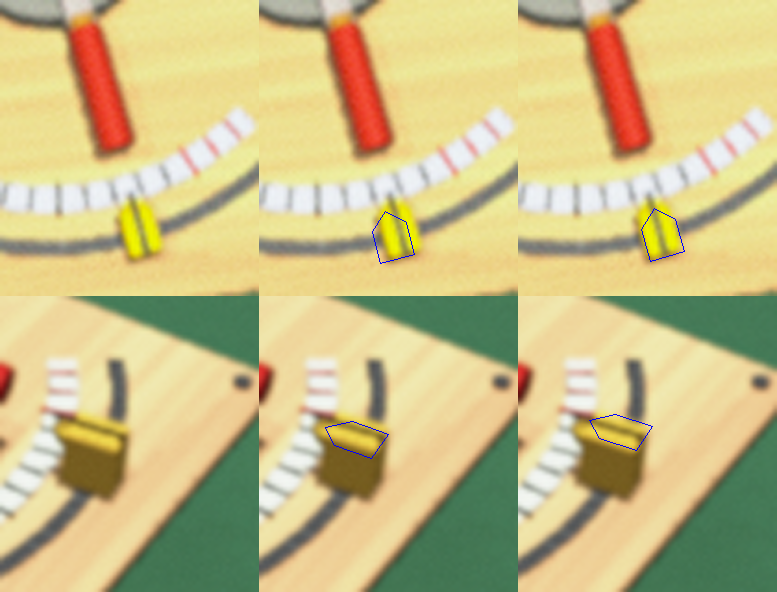

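In the top view the 0.745 outline fits the marker. The handle's axis extended to the marker lands at x≈139 and the marker centre is at 140 in the crop, under 0.01 rad apart. The arm is clear, so I'm handing in.

```bash
python3 - <<'E'
from h import *
print(bot.read_ft_force(),bot.read_position(),bot.read_clock());bot.close_job()
E
```

```text
[-0.09794966  0.67321874  0.59398139] [ 0.30646955 -0.36210621  0.16913417] 34.6417
the job is handed in; nothing more can be done
```

The brake check is done and handed in at about 35 s of the 61 s allowed; no verdict was reported.

- **Lever:** I pushed it from behind the red handle. Drag stayed at about 2.5 N until q ≈ 0.72, where the brake bit. I took it up to about 13.5 N and held it there for roughly 0.8 s. Then I let go, and it came to rest at q ≈ 0.735–0.75.
- **Marker:** I gripped it lightly at 1.086, slid it along its arc to 0.745 and released it. The arm then backed well clear.

**Last checks:**
- **Alignment:** In the top view, the handle's axis extended to the marker meets its centre within about 0.01 rad; the limit is 0.05.
- **Disagreement:** The colour-mask reading put the marker at 0.713. The outline overlay and the arm's own position both gave about 0.745, so I trusted those. Either value is inside the limit.
- **Force reading:** The measured drag was about 1.4 N below the stated 4 N, so the true hold was probably nearer 15 N, still within 10–18 N.
- **Not measured:** I had no direct reading of the lever still bearing on the brake after release. I also did not re-measure the offcut, glue bottle or clamp, but the arm stayed away from them.

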